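# Shift a tube roller mixer into third gear and start it

## Robot

A 6-joint arm with a two-finger parallel gripper is mounted at the origin on a cart in front of the work surface, level with it; the furniture and walls round the work are solid. World frame = base frame: x ahead of the robot, y to its left, z up, the work surface at z = 0. Lengths are in m, angles in rad, forces in N, time in s.
With the tool pointing down it reaches from about 0.275 to 1 m from the base axis. Payload 8.4 kg.
Tool frame: the origin (TCP) lies midway between the tips of the shut fingers; the grasp point (between the pads) lies 19 mm behind it (hold_point_z is the distance from the TCP to the grasp point, in m); z points along the fingers, y is the direction in which the jaws open and shut (so a half turn about z gives the same grasp; the last joint's range is limited). The gripper opens to 85 mm and grips with 20 to 120 N. Pads are 22 mm wide; open, the fingers measure 114 mm over their backs; the gripper's body (76 mm by 85 mm) begins 54 mm behind the grasp point. The pads swing forward as they close: fully open they stand 13 mm farther back than shut.
Start: joints at [-1.257, 0.353, 1.633, -0, 1.155, -0.002], TCP at [0.194, -0.594, 0.231] pointing down, gripper open.
Joint ranges: [-2.63, 2.63], [-0.92, 2.1], [0.06, 2.66], [-1.3, 4.44], [0, 2.69], [-3.02, 3.02]. Speed limits (rad/s): [2.22, 2.22, 2.79, 3.14, 3.14, 3.14].

## Interface

Orientations are given as a 3x3 rotation matrix whose columns are the frame's x, y, z axes.
In Python, from bench import read_state, camera, get_calibration, finish_job, hold_point_z gives the robot as it stands.
- The arm moves only by the shell command python3 -m handwheel 'ROWS'. ROWS is JSON, a list of rows, each an object with "xyz": the shift along the tool's x, y, z in m, a list of three; "turn": the turn about the tool's z in degrees; "grip": the finger opening in m, from 0 to 0.0854. In form: [{"xyz": [x, y, z], "turn": turn, "grip": grip}, ...]. A call has 1 to 20 rows; each row shifts and turns the commanded pose from where the row before left it, along the tool's axes as they then stand; what a row does not reach is not made up. A row lasts 1/10 s, in which the tool goes at most 50 mm and 8.59 degrees, less where a joint would pass 70% of its speed; a pose out of reach is approached as far as the arm can. A call is refused whole if a number of a shift passes 0.05 or a number of a turn 8.59, either way. A call with a gripper value outside its range is refused whole. The fingers move at their own pace and stop on an object; the grip force is fixed at half the most. Time passes only in rows, so rows that do not move let the fingers close. It gives the time, the measured TCP pose, the force and the opening at its end, in the units of the state.
- read_state(): the state, without advancing time (a new reading comes with each control period).
- camera(name): name is "scene" or "top" or "wrist"; returns the picture (384x512x3 uint8, red, green, blue); there is no depth.
- get_calibration(name): a dict with "fx", "fy", "cx", "cy" (pixels), "dist_coeffs" ([k1, k2, p1, p2, k3] as OpenCV has them; the pictures are not rectified), "R" (3x3) and "t" (3): a world point X has camera coordinates R X + t; the wrist camera has in their place "tool_from_camera" (4x4, takes a point from camera to tool coordinates, whose origin is the TCP and whose axes are the flange's). Camera axes: x right, y down, z forward; pixel columns grow to the right and rows downward; lengths in m; the calibration is good to about 2 mm. A picture is of the moment at which its call begins: read the wrist's pose just before it. get_calibration takes no time and is no camera call.
- finish_job(): hands the job in, once; it reports no verdict.
The state is a dict: "time": time; "q": joint angles; "dq": joint speeds; "joint_efforts": joint torques, N m; "tool_pos": TCP position; "tcp_rot": TCP orientation; "force": force on the tool from outside, world axes, zero at the start; "ft_torque": the same for the moment, N m; "width": opening from 0.0 (shut) to 1.0 (fully open).
Only numpy, scipy, OpenCV 4.12 (cv2) and the standard library are available. Lean on these libraries where they do the work, as an engineer would, in place of code of your own. Each camera call takes 0.05 s, during which the arm holds its last target.

## Task

The tube roller mixer was left with its gear lever on the left-hand side of the H-shaped gate. Using only your fingertips and without gripping anything, push the lever gently through the gate into third gear, the far right-hand slot (the one marked with three raised dots), until it is fully home; only then press the round start button on the front of the mixer right down and let it go. Leave the tubes lying on the rollers, and the two dropper bottles and the sample cup beside the mixer where they are.

Things in the scene. Friction and masses are not known exactly. Their poses are not given: they have to be found in the camera images.
- mixer: White tube roller mixer, fixed. Origin on the bench under the middle of its gate; x = straight away from its front, y = left, z up. Right: gearbox, x and y within 75 and 58 mm, top z 100. In front of that a lower nose, x -142 to -75, y within 52, top z 64. Left, y 65 to 356, x within 75: four white rollers, 28 mm thick, along y, tops at z 80; end cheek z 92.
- gate_middle (a point): Middle of the H-shaped slot, on the top face (108 mm above the bench) of the 76 x 72 mm metal plate on the gearbox. Axes as the mixer's. Two lanes along x, 11 mm left and right of here, joined only by the cross-over along y through this point; round-ended tongues between the lanes guide the lever in. Raised dots at the slot ends: 1 far left, 2 near left, 3 far right, 4 near right.
- third_slot (a point): Where the lever's rod stands at the plate's top face when it is fully home in third gear, the far right-hand slot: 14 mm beyond the middle of the gate and 11 mm to its right.
- gear_knob: Black cylindrical knob on the gear lever, 27 mm diameter, 40 mm tall; origin at its centre, z along the lever. The 8 mm rod pivots 55.5 mm above the bench under the gate's middle; knob centre 106 mm from the pivot. At the slot ends the knob is 28 mm before or behind the middle, 23 mm left or right, 155 mm above the bench. 3 to 4 N moves it either way; it stays where it is left.
- lever_along (a joint): Lean of the gear lever along its lanes, rad: 0 in line with the cross-over, positive away from the front (far slots), negative towards the front. Stops of the gate at about +0.27 and -0.27 (fully home in a slot). It can change lanes only within about 0.05 of 0. Starts between -0.25 and 0.25.
- lever_across (a joint): Lean of the gear lever sideways, rad: positive to the left, negative to the right. In the left-hand lane it reads +0.19 to +0.24 (the start), in the right-hand lane -0.19 to -0.24; the side walls of the gate stop it there.
- start (a joint): Travel of the start button, m: 0 up, 0.006 right down. It springs back when let go; about 5 N holds it right down, and it counts as pressed past 0.0045.
- start_top (a point): Middle of the top face of the round white start button (26 mm diameter, in a 42 mm black collar), the only button on the mixer; 105 mm in front of the gate's centre, 82 mm above the bench when up. It moves with the button; pressed straight down.
- tube_15ml_0: Capped conical 15 ml tube, 17 mm thick (cap 22 mm), 116 mm long, lying loose between the two front rollers, cap to the left. Origin at its pointed end, z axis along it to the cap. To be left alone.
- tube_15ml_1: The same kind of tube, lying loose between the two rear rollers. To be left alone.
- reagent_0: Small white dropper bottle, 25 mm diameter, 74 mm tall, loose, upright on the bench to the right of the mixer's nose. Origin at the centre of its underside. To be left alone.
- reagent_1: Second dropper bottle of the same size, next to the first. To be left alone.
- sample_cup_1: Sample cup with a white screw lid, 58 mm diameter, 70 mm tall, loose, upright on the bench in front of the rollers. Origin at the centre of its underside. To be left alone.

How it is judged:
By the outcome, as a careful person would: the job done as asked, in the order asked, and still so for the second after the job is handed in, with the robot touching nothing.
It also fails if it takes over 67 s, if anything falls off the work surface, if the arm or the gripper's body presses on something with over 40 N, if the wrist force passes 120 N, or if a joint passes its speed limit or range.

## Working session

There is one attempt and no reset: what is moved stays moved. The work goes in short steps, Python scripts to look and compute and a shell command to move; the robot and the scene stay as the last step left them, time stands still between calls to the robot, and variables do not carry over. Pictures are saved under pics/ and viewed, and the job is handed in when it is done.

```bash
mkdir -p pics; python3 - <<'E'
from bench import *
import cv2
s=read_state();print(s)
for n in("scene","top","wrist"):
    cv2.imwrite(f"pics/{n}0.png",cv2.cvtColor(camera(n),cv2.COLOR_RGB2BGR));print(n,get_calibration(n))
print(hold_point_z)
E
```

```text
{'time': 0.0, 'q': array([-1.25742929e+00,  3.53633217e-01,  1.63412296e+00,  6.07589370e-06,
        1.15522919e+00, -2.41778652e-03]), 'dq': array([ 1.24024235e-03,  1.25281019e-04, -2.68801521e-05,  2.87844289e-03,
       -8.62048028e-04, -6.50497719e-04]), 'joint_efforts': array([-7.87403078e-04, -6.05256701e+01, -3.42058110e+01,  9.77515924e-05,
        9.65032697e-03, -2.02309320e-05]), 'tool_pos': array([ 0.19394533, -0.59364317,  0.2305758 ]), 'tcp_rot': array([[ 9.50553700e-01,  3.10559953e-01, -4.24037208e-04],
       [ 3.10560242e-01, -9.50552774e-01,  1.32661138e-03],
       [ 8.92262253e-06, -1.39270445e-03, -9.99999030e-01]]), 'force': array([-0.07725383,  0.59903255,  0.27360991]), 'ft_torque': array([-0.01977459,  0.00310958,  0.0232521 ]), 'width': 0.9988035619550832}
scene {'fx': 412.453548657406, 'fy': 412.453548657406, 'cx': 250.26804790255642, 'cy': 193.18525216564151, 'dist_coeffs': array([0.00387962, 0.        , 0.        , 0.        , 0.        ]), 'R': array([[-0.8439698 , -0.5359241 , -0.02236814],
       [-0.25458342,  0.43692409, -0.86271932],
       [ 0.4
[... 347 characters left out ...]
-0.99759484,  0.02216294, -0.06567609],
       [ 0.06536694, -0.01439713, -0.99775743]]), 't': array([0.00312983, 0.53060192, 1.24333295])}
wrist {'fx': 284.1708767845192, 'fy': 284.1708767845192, 'cx': 256.5801104186655, 'cy': 190.75089596884433, 'dist_coeffs': array([0.00873134, 0.        , 0.        , 0.        , 0.        ]), 'tool_from_camera': array([[ 5.73858599e-04, -9.64554203e-01, -2.63884179e-01,
         6.64202863e-02],
       [ 9.99999816e-01,  6.06011959e-04, -4.04453542e-05,
        -1.34832269e-04],
       [ 1.98928705e-04, -2.63884107e-01,  9.64554373e-01,
        -1.43161893e-01],
       [ 0.00000000e+00,  0.00000000e+00,  0.00000000e+00,
         1.00000000e+00]])}
0.0187
```

View pics/scene0.png

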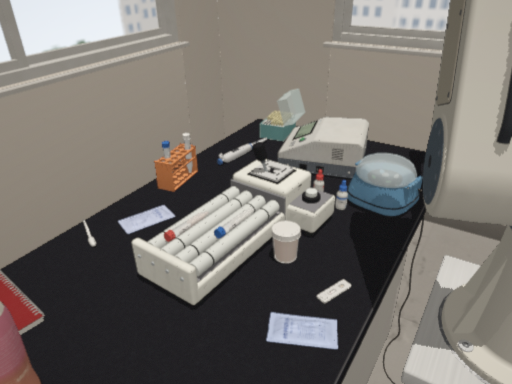

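View pics/top0.png

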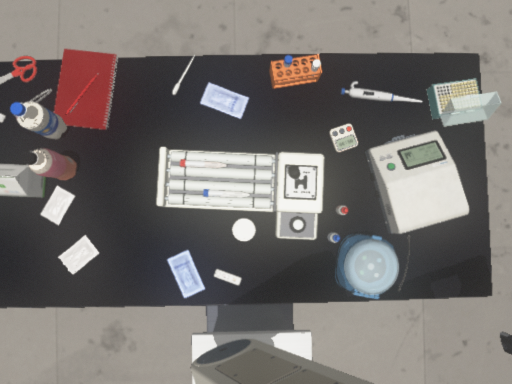

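```bash
python3 - <<'E'
import cv2
a=cv2.imread("pics/top0.png")[140:250,260:360];cv2.imwrite("pics/topc.png",cv2.resize(a,None,fx=5.4,fy=5.4,interpolation=cv2.INTER_CUBIC))
a=cv2.imread("pics/scene0.png")[150:240,220:360];cv2.imwrite("pics/scenec.png",cv2.resize(a,None,fx=5.5,fy=5.5,interpolation=cv2.INTER_CUBIC))
E
```

```text
(no output)
```

View pics/topc.png

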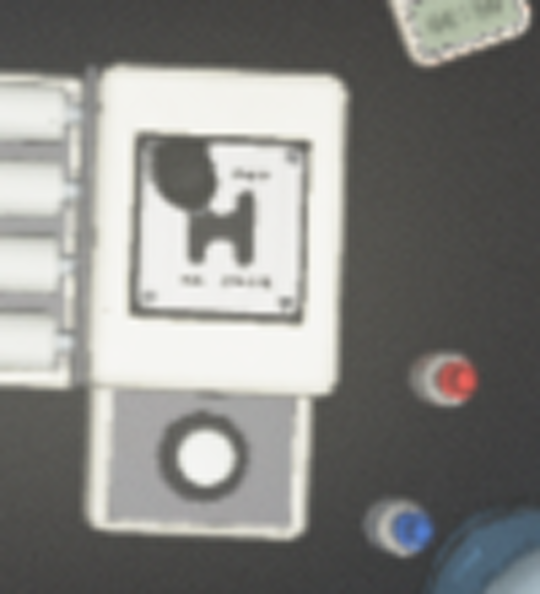

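View pics/scenec.png

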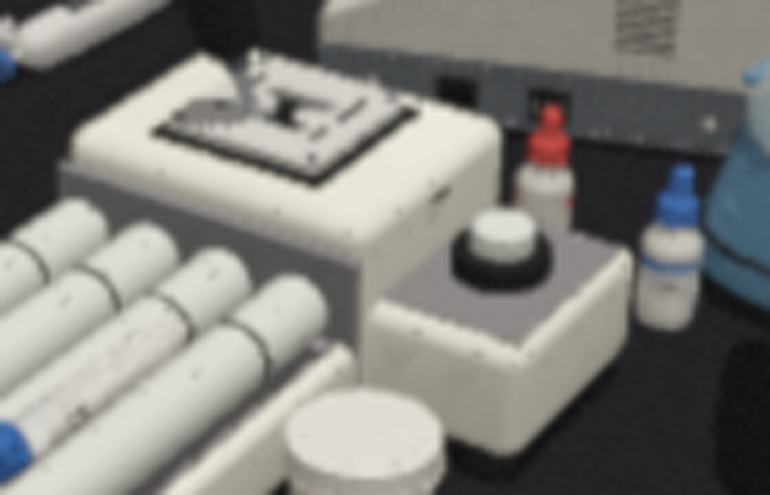

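```bash
cat > h.py <<'E'
import numpy as np,cv2
from bench import *
def ray(name,uv,z):
    c=get_calibration(name);K=np.array([[c['fx'],0,c['cx']],[0,c['fy'],c['cy']],[0,0,1]])
    p=cv2.undistortPoints(np.array([[uv]],float),K,c['dist_coeffs'])[0,0]
    R=c['R'];C=-R.T@c['t'];d=R.T@np.array([*p,1]);return C+d*(z-C[2])/d[2]
def wray(uv,z,s):
    c=get_calibration('wrist');K=np.array([[c['fx'],0,c['cx']],[0,c['fy'],c['cy']],[0,0,1]])
    p=cv2.undistortPoints(np.array([[uv]],float),K,c['dist_coeffs'])[0,0]
    T=np.array(c['tool_from_camera']);R=s['tcp_rot'];C=R@T[:3,3]+s['tool_pos'];d=R@T[:3,:3]@np.array([*p,1]);return C+d*(z-C[2])/d[2]
E
python3 - <<'E'
from h import *
f=lambda x,y:((x+.5)/5.4-.5+260,(y+.5)/5.4-.5+140)
for n,x,y,z in[("gate",221,229,.108),("tl",135,133,.107),("tr",312,142,.107),("br",301,323,.107),("bl",131,314,.107),("btn",206,458,.082),("knobtop",185,170,.172),("red",455,380,.074),("blue",411,528,.074)]:
    print(n,ray("top",f(x,y),z).round(4))
g=lambda x,y:((x+.5)/5.5-.5+220,(y+.5)/5.5-.5+150)
print(ray("scene",g(503,228),.082), ray("scene",g(290,108),.108))
print(ray("top",(244,230),.07))
E
```

```text
gate [ 0.5376 -0.1301  0.108 ]
tl [ 0.5825 -0.0921  0.107 ]
tr [ 0.5767 -0.1733  0.107 ]
br [ 0.4939 -0.1655  0.107 ]
bl [ 0.4997 -0.088   0.107 ]
btn [ 0.4332 -0.1231  0.082 ]
knobtop [ 0.5585 -0.1076  0.172 ]
red [ 0.4667 -0.2423  0.074 ]
blue [ 0.398  -0.2192  0.074 ]
[ 0.43795503 -0.12321352  0.082     ] [ 0.53989148 -0.12840537  0.108     ]
[0.42218549 0.01179817 0.07      ]
```

```bash
python3 -m handwheel '[{"xyz":[0,0,-0.02],"turn":7.4,"grip":0},{"xyz":[0,0,-0.02],"turn":7.4,"grip":0},{"xyz":[0,0,-0.01],"turn":7.3,"grip":0}]'
cat >> h.py <<'E'
def togo(t):
    s=read_state();d=s['tcp_rot'].T@(np.array(t)-s['tool_pos']);return d.round(4)
E
python3 - <<'E'
from h import *
s=read_state();print(s['tcp_rot'].round(4),togo((.605,-.111,.26)))
E
```

```text
time: 0.45
tool_pos: [0.1943, -0.5945, 0.2827]
tcp_rot: [[0.997, -0.075, 0.0], [-0.075, -0.997, -0.001], [0.001, 0.001, -1.0]]
force: [-0.3, -0.4, 0.3]
width: 0.517
[[ 9.972e-01 -7.520e-02  4.000e-04]
 [-7.520e-02 -9.972e-01 -1.300e-03]
 [ 5.000e-04  1.200e-03 -1.000e+00]] [ 0.3732 -0.5131  0.0223]
```

```bash
python3 -m handwheel '[{"xyz":[0.0233,-0.032,0],"turn":0,"grip":0},{"xyz":[0.0233,-0.032,0],"turn":0,"grip":0},{"xyz":[0.0233,-0.032,0],"turn":0,"grip":0},{"xyz":[0.0233,-0.032,0],"turn":0,"grip":0},{"xyz":[0.0233,-0.032,0],"turn":0,"grip":0},{"xyz":[0.0233,-0.032,0],"turn":0,"grip":0},{"xyz":[0.0233,-0.032,0],"turn":0,"grip":0},{"xyz":[0.0233,-0.032,0],"turn":0,"grip":0},{"xyz":[0.0233,-0.032,0],"turn":0,"grip":0},{"xyz":[0.0233,-0.032,0],"turn":0,"grip":0},{"xyz":[0.0233,-0.032,0],"turn":0,"grip":0},{"xyz":[0.0233,-0.032,0],"turn":0,"grip":0},{"xyz":[0.0233,-0.032,0],"turn":0,"grip":0},{"xyz":[0.0233,-0.032,0],"turn":0,"grip":0},{"xyz":[0.0233,-0.032,0],"turn":0,"grip":0},{"xyz":[0.0233,-0.032,0],"turn":0,"grip":0},{"xyz":[0,0,0],"turn":0,"grip":0},{"xyz":[0,0,0],"turn":0,"grip":0}]'
python3 - <<'E'
from h import *
s=read_state();print(s['tcp_rot'].round(4),s['tool_pos'])
im=cv2.cvtColor(camera("wrist"),cv2.COLOR_RGB2BGR);cv2.imwrite("pics/w1.png",im)
E
```

```text
time: 2.25
tool_pos: [0.6017, -0.1087, 0.2807]
tcp_rot: [[0.998, -0.068, -0.001], [-0.068, -0.998, -0.0], [-0.001, 0.0, -1.0]]
force: [0.2, -0.2, -0.5]
width: -0.001
[[ 9.977e-01 -6.800e-02 -1.200e-03]
 [-6.800e-02 -9.977e-01 -1.000e-04]
 [-1.200e-03  2.000e-04 -1.000e+00]] [ 0.60171561 -0.10874895  0.28069606]
```

View pics/w1.png

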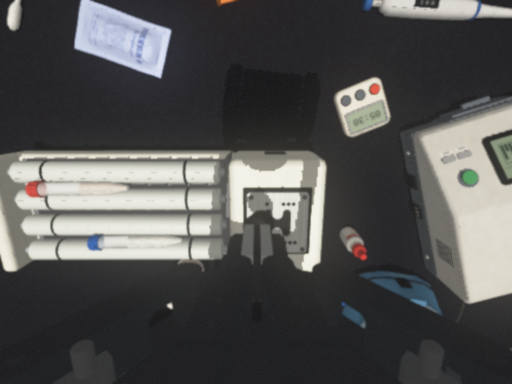

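```bash
python3 - <<'E'
import cv2
a=cv2.imread("pics/w1.png")[140:290,190:350];cv2.imwrite("pics/w1c.png",cv2.resize(a,None,fx=4,fy=4,interpolation=cv2.INTER_CUBIC))
E
```

```text
(no output)
```

View pics/w1c.png

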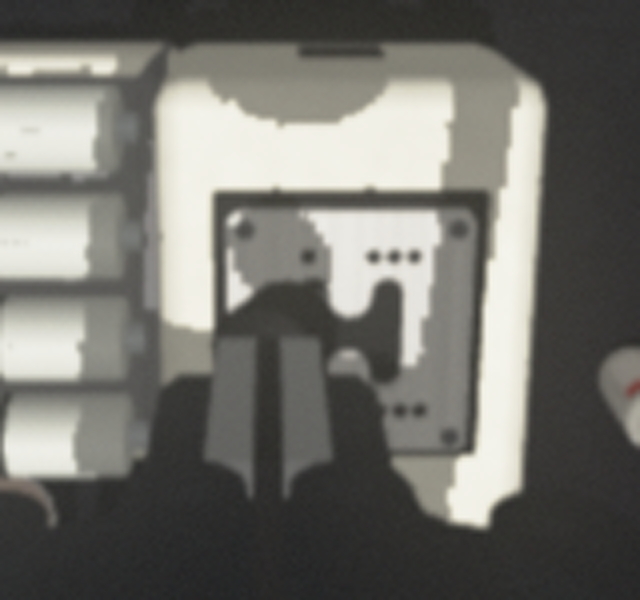

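```bash
python3 - <<'E'
from h import *
s=read_state()
f=lambda x,y:((x+.5)/4-.5+190,(y+.5)/4-.5+140)
R=np.array([[.9977,-.068],[-.068,-.9977]])
for n,x,y in[("tl",213,193),("tr",488,193),("br",473,455),("s1",245,230),("s2",459,230),("s4",449,437),("l3",388,284),("l4",384,378),("xo",366,335)]:
    p=wray(f(x,y),.108,s);print(n,p.round(4))
E
```

```text
tl [ 0.5855 -0.0926  0.108 ]
tr [ 0.5801 -0.1714  0.108 ]
br [ 0.4972 -0.1654  0.108 ]
s1 [ 0.5738 -0.101   0.108 ]
s2 [ 0.5696 -0.1629  0.108 ]
s4 [ 0.5038 -0.1582  0.108 ]
l3 [ 0.5544 -0.1417  0.108 ]
l4 [ 0.5246 -0.1392  0.108 ]
xo [ 0.5388 -0.1345  0.108 ]
```

```bash
python3 -m handwheel '[{"xyz":[0,0,0.03],"turn":0,"grip":0},{"xyz":[0,0,0.03],"turn":0,"grip":0},{"xyz":[0,0,0.03],"turn":0,"grip":0},{"xyz":[0,0,0.03],"turn":0,"grip":0},{"xyz":[0,0,0.015],"turn":0,"grip":0},{"xyz":[0,0,0],"turn":0,"grip":0},{"xyz":[0,0,0],"turn":0,"grip":0}]'
cat >> h.py <<'E'
G=np.array([.5395,-.1295,0]);a=np.deg2rad(-4);M=np.array([[np.cos(a),-np.sin(a),0],[np.sin(a),np.cos(a),0],[0,0,1]])
def st():
    s=read_state();print(s['time'],'mixer tcp mm',(M.T@(s['tool_pos']-G)*1e3).round(1),'F',(M.T@s['force']).round(2))
def scam(n):
    a=cv2.cvtColor(camera("scene"),cv2.COLOR_RGB2BGR)[120:240,210:370]
    cv2.imwrite(f"pics/{n}.png",cv2.resize(a,None,fx=4.5,fy=4.5,interpolation=cv2.INTER_CUBIC))
E
python3 -c "
from h import *
st();scam('s1')"
```

```text
time: 3.0
tool_pos: [0.6021, -0.11, 0.1472]
tcp_rot: [[0.998, -0.071, 0.001], [-0.071, -0.998, -0.0], [0.001, 0.0, -1.0]]
force: [0.2, 0.3, -1.1]
width: -0.005
3.0 mixer tcp mm [ 61.1  23.8 147.2] F [ 0.2   0.35 -1.09]
```

View pics/s1.png

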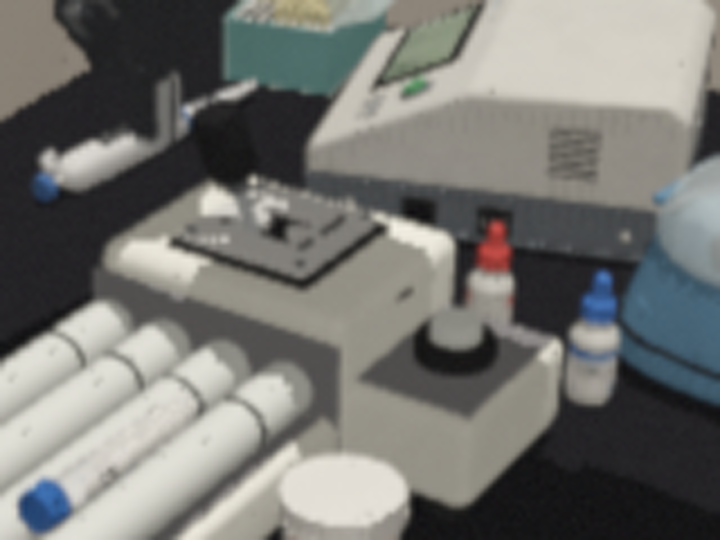

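```bash
python3 -m handwheel '[{"xyz":[-0.004,0,0],"turn":0,"grip":0},{"xyz":[-0.004,0,0],"turn":0,"grip":0},{"xyz":[-0.003,0,0],"turn":0,"grip":0},{"xyz":[-0.002,0,0],"turn":0,"grip":0},{"xyz":[-0.002,0,0],"turn":0,"grip":0}]'; python3 -c "
from h import *
st()"
python3 -m handwheel '[{"xyz":[-0.002,0,0],"turn":0,"grip":0},{"xyz":[-0.002,0,0],"turn":0,"grip":0},{"xyz":[-0.002,0,0],"turn":0,"grip":0}]'; python3 -c "
from h import *
st()"
python3 -m handwheel '[{"xyz":[-0.002,0,0],"turn":0,"grip":0},{"xyz":[-0.002,0,0],"turn":0,"grip":0},{"xyz":[-0.002,0,0],"turn":0,"grip":0}]'; python3 -c "
from h import *
st();scam('s2')"
```

```text
time: 3.55
tool_pos: [0.5869, -0.1083, 0.1466]
tcp_rot: [[0.998, -0.07, 0.001], [-0.07, -0.998, -0.0], [0.001, 0.0, -1.0]]
force: [1.7, 0.9, 1.5]
width: 0.001
3.55 mixer tcp mm [ 45.8  24.4 146.6] F [1.64 0.97 1.45]
time: 3.85
tool_pos: [0.5816, -0.108, 0.1468]
tcp_rot: [[0.998, -0.07, 0.002], [-0.07, -0.998, -0.0], [0.002, 0.0, -1.0]]
force: [3.9, 0.7, 2.7]
width: 0.005
3.85 mixer tcp mm [ 40.5  24.4 146.8] F [3.84 0.97 2.69]
time: 4.15
tool_pos: [0.5747, -0.1075, 0.1463]
tcp_rot: [[0.998, -0.07, 0.0], [-0.07, -0.998, 0.0], [0.0, -0.0, -1.0]]
force: [2.7, -0.2, 3.2]
width: 0.003
4.15 mixer tcp mm [ 33.6  24.4 146.3] F [ 2.76 -0.05  3.2 ]
```

View pics/s2.png

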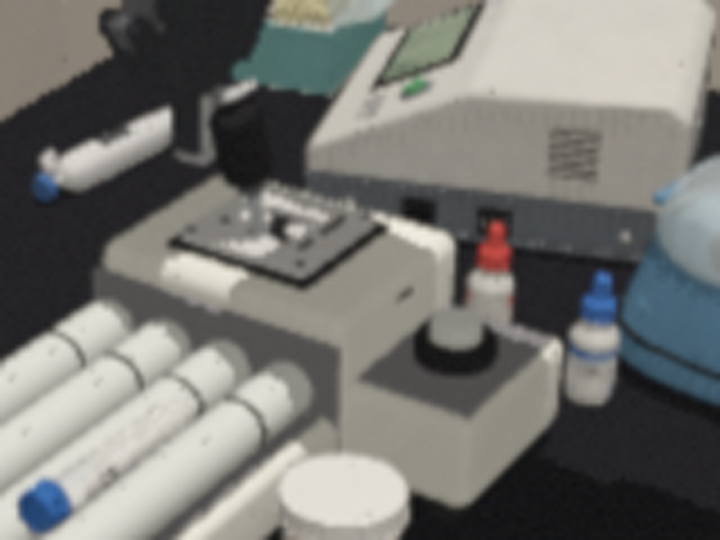

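```bash
python3 -m handwheel '[{"xyz":[-0.002,0,0],"turn":0,"grip":0},{"xyz":[-0.002,0,0],"turn":0,"grip":0},{"xyz":[-0.002,0,0],"turn":0,"grip":0},{"xyz":[-0.002,0,0],"turn":0,"grip":0},{"xyz":[-0.001,0,0],"turn":0,"grip":0},{"xyz":[0,0,0],"turn":0,"grip":0}]'; python3 -c "
from h import *
st()"
python3 -m handwheel '[{"xyz":[0.005,0,0],"turn":0,"grip":0},{"xyz":[0.01,0,0],"turn":0,"grip":0},{"xyz":[0.015,-0.005,0],"turn":0,"grip":0},{"xyz":[0.0,-0.03,0],"turn":0,"grip":0},{"xyz":[0,-0.03,0],"turn":0,"grip":0},{"xyz":[0,0,0],"turn":0,"grip":0}]'
python3 -c "
from h import *
st();scam('s3')
s=read_state()
cv2.imwrite('pics/w3.png',cv2.cvtColor(camera('wrist'),cv2.COLOR_RGB2BGR))
cv2.imwrite('pics/t3.png',cv2.resize(cv2.cvtColor(camera('top'),cv2.COLOR_RGB2BGR)[140:250,240:360],None,fx=5,fy=5,interpolation=cv2.INTER_CUBIC))"
```

```text
time: 4.8
tool_pos: [0.5658, -0.1069, 0.1463]
tcp_rot: [[0.998, -0.07, 0.0], [-0.07, -0.998, -0.0], [0.0, 0.0, -1.0]]
force: [3.4, -0.1, 2.9]
width: -0.0
4.8 mixer tcp mm [ 24.6  24.4 146.3] F [3.39 0.1  2.93]
time: 5.4
tool_pos: [0.6004, -0.0415, 0.1456]
tcp_rot: [[0.998, -0.068, -0.002], [-0.068, -0.998, 0.001], [-0.002, -0.001, -1.0]]
force: [-0.3, -0.2, 0.1]
width: 0.001
5.4 mixer tcp mm [ 54.7  92.1 145.6] F [-0.3  -0.19  0.07]
```

View pics/s3.png

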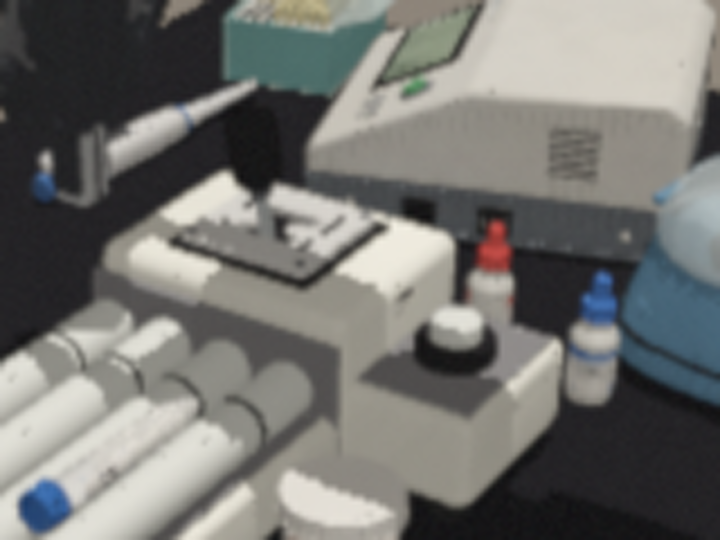

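View pics/w3.png

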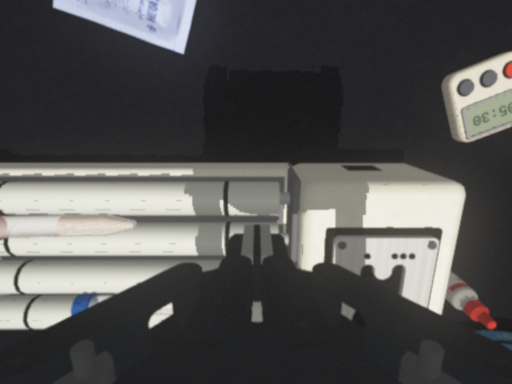

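View pics/t3.png

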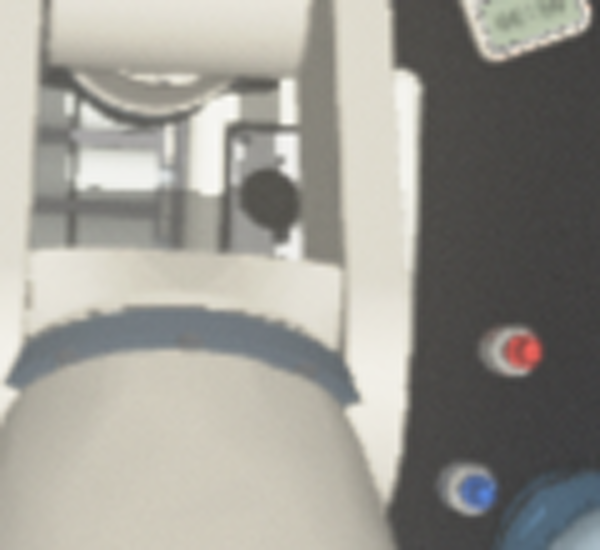

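```bash
python3 - <<'E'
from h import *
for u,v in[(270,198),(270,195)]:
    p=ray("top",((u+.5)/5-.5+240,(v+.5)/5-.5+140),.177);print((M.T@(p-G)*1e3).round(1))
# gate check on top cam in first image
p=ray("top",((221+.5)/5.4-.5+260,(229+.5)/5.4-.5+140),.108);print((M.T@(p-G)*1e3).round(1))
E
```

```text
[ -2.   23.4 177. ]
[ -0.6  23.5 177. ]
[ -1.9  -0.7 108. ]
```

```bash
python3 -m handwheel '[{"xyz":[-0.018,0.004,0],"turn":0,"grip":0},{"xyz":[-0.018,0.004,0],"turn":0,"grip":0},{"xyz":[-0.0185,0.004,0],"turn":0,"grip":0},{"xyz":[0,0.005,0],"turn":0,"grip":0},{"xyz":[0,0.005,0],"turn":0,"grip":0},{"xyz":[0,0.0,0],"turn":0,"grip":0}]'; python3 -c "
from h import *
st()"
python3 -m handwheel '[{"xyz":[0,0.004,0],"turn":0,"grip":0},{"xyz":[0,0.004,0],"turn":0,"grip":0},{"xyz":[0,0.003,0],"turn":0,"grip":0},{"xyz":[0,0.003,0],"turn":0,"grip":0}]'; python3 -c "
from h import *
st()"
python3 -m handwheel '[{"xyz":[0,0.002,0],"turn":0,"grip":0},{"xyz":[0,0.002,0],"turn":0,"grip":0},{"xyz":[0,0.002,0],"turn":0,"grip":0},{"xyz":[0,0.002,0],"turn":0,"grip":0}]'; python3 -c "
from h import *
st()"
```

```text
time: 6.15
tool_pos: [0.5454, -0.0634, 0.1465]
tcp_rot: [[0.997, -0.071, 0.001], [-0.071, -0.997, -0.0], [0.001, 0.0, -1.0]]
force: [-0.4, -0.3, 0.3]
width: 0.001
6.15 mixer tcp mm [  1.3  66.3 146.5] F [-0.33 -0.32  0.32]
time: 6.55
tool_pos: [0.5436, -0.0764, 0.1462]
tcp_rot: [[0.998, -0.07, -0.0], [-0.07, -0.998, 0.0], [-0.0, -0.0, -1.0]]
force: [0.1, 2.3, 2.4]
width: -0.001
6.55 mixer tcp mm [  0.3  53.2 146.2] F [-0.04  2.3   2.4 ]
time: 6.95
tool_pos: [0.5431, -0.0842, 0.1465]
tcp_rot: [[0.998, -0.07, 0.001], [-0.07, -0.998, 0.0], [0.001, -0.0, -1.0]]
force: [0.6, 3.5, 3.3]
width: 0.0
6.95 mixer tcp mm [  0.4  45.4 146.5] F [0.39 3.55 3.27]
```

```bash
for i in 1 ; do python3 -m handwheel '[{"xyz":[0,0.002,0],"turn":0,"grip":0},{"xyz":[0,0.002,0],"turn":0,"grip":0},{"xyz":[0,0.002,0],"turn":0,"grip":0},{"xyz":[0,0.002,0],"turn":0,"grip":0},{"xyz":[0,0.002,0],"turn":0,"grip":0}]'; done; python3 -c "
from h import *
st()"
python3 -m handwheel '[{"xyz":[0,0.002,0],"turn":0,"grip":0},{"xyz":[0,0.002,0],"turn":0,"grip":0},{"xyz":[0,0.002,0],"turn":0,"grip":0},{"xyz":[0,0.002,0],"turn":0,"grip":0},{"xyz":[0,0.002,0],"turn":0,"grip":0}]'; python3 -c "
from h import *
st();scam('s4')"
```

```text
time: 7.45
tool_pos: [0.5421, -0.0944, 0.1462]
tcp_rot: [[0.998, -0.07, -0.0], [-0.07, -0.998, -0.0], [-0.0, 0.0, -1.0]]
force: [1.1, 3.1, 2.8]
width: -0.0
7.45 mixer tcp mm [  0.2  35.2 146.2] F [0.89 3.19 2.85]
time: 7.95
tool_pos: [0.5414, -0.1043, 0.1463]
tcp_rot: [[0.998, -0.07, -0.0], [-0.07, -0.998, 0.0], [-0.0, -0.0, -1.0]]
force: [0.4, 3.0, 4.0]
width: -0.001
7.95 mixer tcp mm [  0.2  25.2 146.3] F [0.22 2.98 3.96]
```

View pics/s4.png

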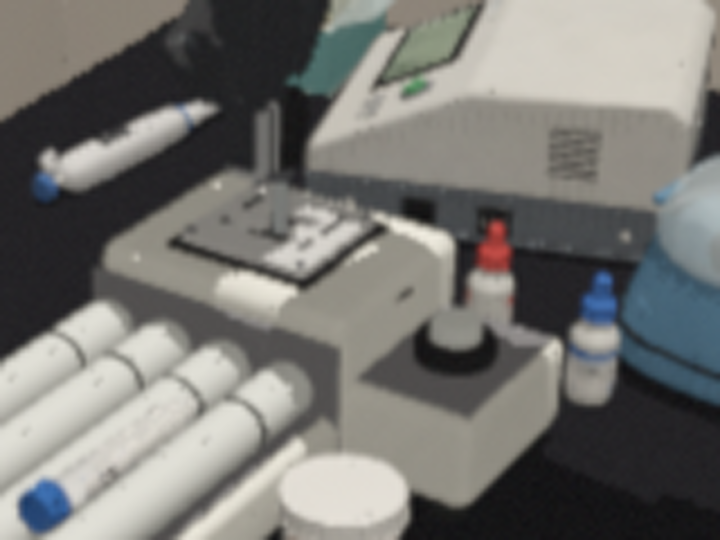

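Passing the middle; the rod is in the cross-over and moving with about 3 N. I'll continue in small steps.

```bash
python3 -m handwheel '[{"xyz":[0,0.002,0],"turn":0,"grip":0},{"xyz":[0,0.002,0],"turn":0,"grip":0},{"xyz":[0,0.002,0],"turn":0,"grip":0},{"xyz":[0,0.002,0],"turn":0,"grip":0},{"xyz":[0,0.002,0],"turn":0,"grip":0}]'; python3 -c "
from h import *
st()"
python3 -m handwheel '[{"xyz":[0,0.002,0],"turn":0,"grip":0},{"xyz":[0,0.002,0],"turn":0,"grip":0},{"xyz":[0,0.002,0],"turn":0,"grip":0}]'; python3 -c "
from h import *
st();scam('s5')"
```

```text
time: 8.5
tool_pos: [0.5408, -0.1143, 0.1463]
tcp_rot: [[0.998, -0.07, 0.0], [-0.07, -0.998, -0.0], [0.0, 0.0, -1.0]]
force: [0.3, 3.8, 4.1]
width: -0.0
8.5 mixer tcp mm [  0.2  15.2 146.3] F [-0.    3.85  4.1 ]
time: 8.8
tool_pos: [0.5403, -0.1203, 0.1463]
tcp_rot: [[0.998, -0.07, 0.0], [-0.07, -0.998, -0.0], [0.0, 0.0, -1.0]]
force: [0.6, 3.2, 2.4]
width: 0.001
8.8 mixer tcp mm [  0.2   9.2 146.3] F [0.42 3.24 2.41]
```

View pics/s5.png

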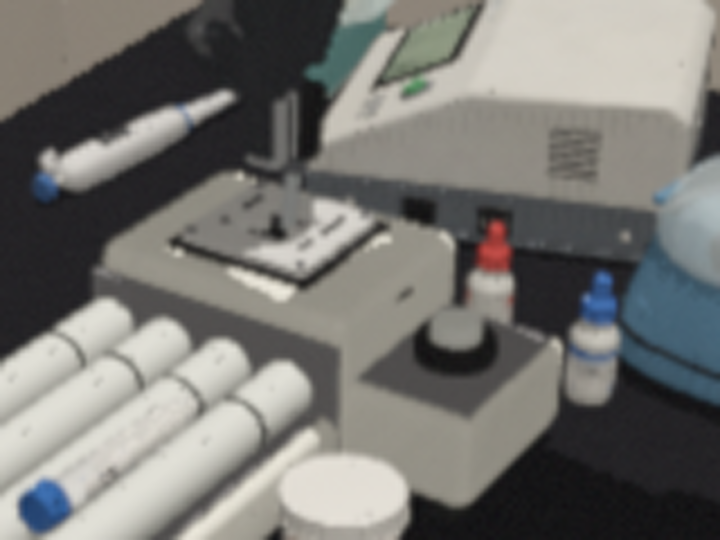

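```bash
python3 -m handwheel '[{"xyz":[0,0.002,0],"turn":0,"grip":0},{"xyz":[0,0.001,0],"turn":0,"grip":0}]'; python3 -c "
from h import *
st()"
python3 -m handwheel '[{"xyz":[0,0.001,0],"turn":0,"grip":0}]'; python3 -c "
from h import *
st()"
```

```text
time: 9.05
tool_pos: [0.54, -0.1232, 0.1461]
tcp_rot: [[0.998, -0.07, -0.0], [-0.07, -0.998, 0.0], [-0.0, -0.0, -1.0]]
force: [0.1, 2.6, 1.2]
width: 0.002
9.05 mixer tcp mm [1.000e-01 6.300e+00 1.461e+02] F [-0.12  2.57  1.19]
time: 9.15
tool_pos: [0.54, -0.1242, 0.1461]
tcp_rot: [[0.998, -0.07, -0.0], [-0.07, -0.998, 0.0], [-0.0, -0.0, -1.0]]
force: [0.6, 3.0, 1.0]
width: -0.002
9.15 mixer tcp mm [1.000e-01 5.400e+00 1.461e+02] F [0.34 3.03 0.98]
```

```bash
for k in 1; do python3 -m handwheel '[{"xyz":[0,0.001,0],"turn":0,"grip":0},{"xyz":[0,0.001,0],"turn":0,"grip":0}]'; done; python3 -c "
from h import *
st()"
python3 -m handwheel '[{"xyz":[0,0.001,0],"turn":0,"grip":0}]'; python3 -c "
from h import *
st()
cv2.imwrite('pics/t6.png',cv2.resize(cv2.cvtColor(camera('top'),cv2.COLOR_RGB2BGR)[140:250,240:360],None,fx=5,fy=5,interpolation=cv2.INTER_CUBIC))
cv2.imwrite('pics/w6.png',cv2.resize(cv2.cvtColor(camera('wrist'),cv2.COLOR_RGB2BGR)[140:290,190:350],None,fx=4,fy=4,interpolation=cv2.INTER_CUBIC))
"
```

```text
time: 9.35
tool_pos: [0.5398, -0.126, 0.1461]
tcp_rot: [[0.998, -0.07, -0.0], [-0.07, -0.998, 0.0], [-0.0, -0.0, -1.0]]
force: [0.2, 5.2, 0.2]
width: -0.001
9.35 mixer tcp mm [  0.    3.5 146.1] F [-0.17  5.18  0.17]
time: 9.45
tool_pos: [0.5397, -0.1267, 0.146]
tcp_rot: [[0.998, -0.07, -0.0], [-0.07, -0.998, 0.001], [-0.0, -0.001, -1.0]]
force: [1.2, 6.8, -1.3]
width: -0.0
9.45 mixer tcp mm [  0.    2.8 146. ] F [ 0.76  6.84 -1.29]
```

View pics/t6.png

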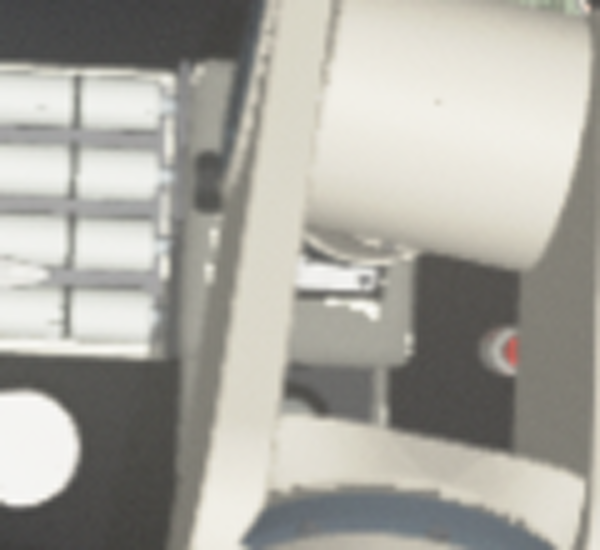

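View pics/w6.png

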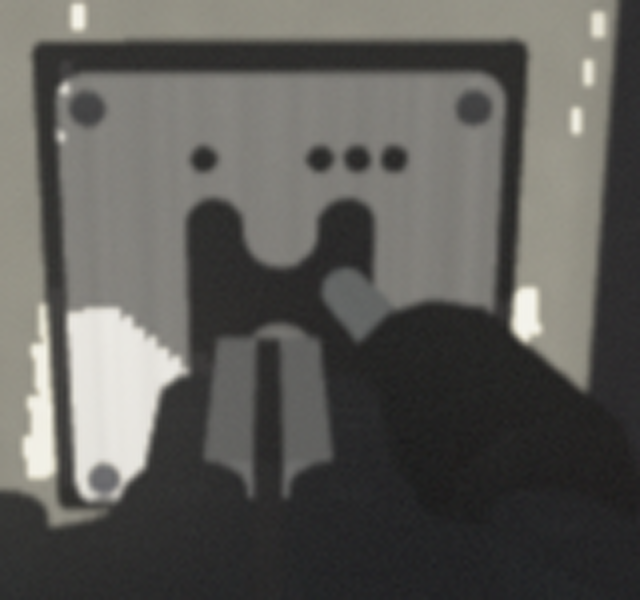

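```bash
python3 -m handwheel '[{"xyz":[0,-0.006,0],"turn":0,"grip":0},{"xyz":[0,-0.014,0],"turn":0,"grip":0},{"xyz":[-0.018,0,0],"turn":0,"grip":0},{"xyz":[-0.018,0,0],"turn":0,"grip":0},{"xyz":[-0.018,0,0],"turn":0,"grip":0},{"xyz":[0,0.015,0],"turn":0,"grip":0},{"xyz":[0,0.015,0],"turn":0,"grip":0},{"xyz":[0,0.015,0],"turn":0,"grip":0},{"xyz":[0,0,0],"turn":0,"grip":0}]'; python3 -c "
from h import *
st()
scam('s7')
cv2.imwrite('pics/t7.png',cv2.resize(cv2.cvtColor(camera('top'),cv2.COLOR_RGB2BGR)[140:250,240:360],None,fx=5,fy=5,interpolation=cv2.INTER_CUBIC))
"
```

```text
time: 10.45
tool_pos: [0.4849, -0.1504, 0.1464]
tcp_rot: [[0.997, -0.072, 0.001], [-0.072, -0.997, -0.001], [0.001, 0.001, -1.0]]
force: [-0.0, 0.4, -0.1]
width: 0.001
10.45 mixer tcp mm [-53.  -24.7 146.4] F [-0.03  0.37 -0.05]
```

View pics/s7.png

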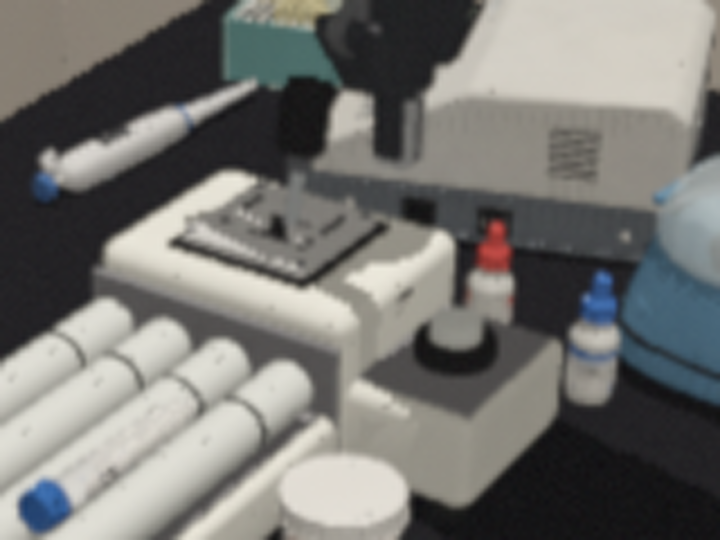

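View pics/t7.png

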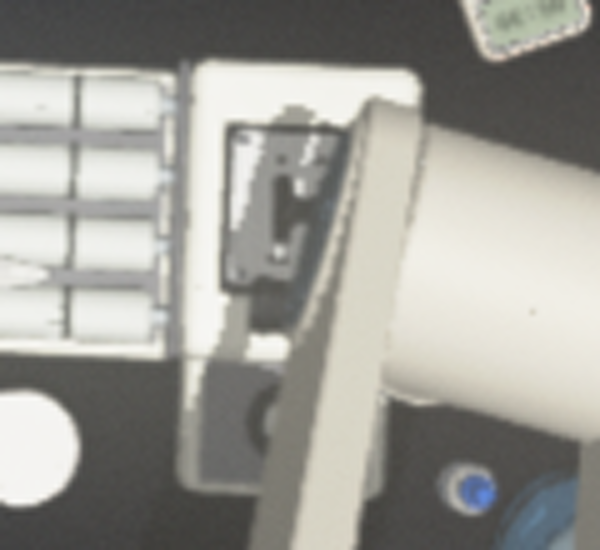

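```bash
python3 -m handwheel '[{"xyz":[0.008,0,0],"turn":0,"grip":0},{"xyz":[0.008,0,0],"turn":0,"grip":0},{"xyz":[0.005,0,0],"turn":0,"grip":0},{"xyz":[0.003,0,0],"turn":0,"grip":0},{"xyz":[0.003,0,0],"turn":0,"grip":0},{"xyz":[0.002,0,0],"turn":0,"grip":0},{"xyz":[0.002,0,0],"turn":0,"grip":0}]'; python3 -c "
from h import *
st()"
python3 -m handwheel '[{"xyz":[0.002,0,0],"turn":0,"grip":0},{"xyz":[0.002,0,0],"turn":0,"grip":0},{"xyz":[0.002,0,0],"turn":0,"grip":0},{"xyz":[0.002,0,0],"turn":0,"grip":0},{"xyz":[0.002,0,0],"turn":0,"grip":0}]'; python3 -c "
from h import *
st();scam('s8')"
```

```text
time: 11.25
tool_pos: [0.515, -0.1503, 0.1462]
tcp_rot: [[0.998, -0.07, -0.001], [-0.07, -0.998, 0.0], [-0.001, -0.0, -1.0]]
force: [-2.5, 0.5, 3.2]
width: 0.003
11.25 mixer tcp mm [-22.9 -22.5 146.2] F [-2.53  0.34  3.17]
time: 11.75
tool_pos: [0.5253, -0.1512, 0.1464]
tcp_rot: [[0.998, -0.07, -0.0], [-0.07, -0.998, 0.0], [-0.0, -0.0, -1.0]]
force: [-4.9, -0.1, 4.8]
width: -0.0
11.75 mixer tcp mm [-12.7 -22.6 146.4] F [-4.89 -0.45  4.83]
```

View pics/s8.png

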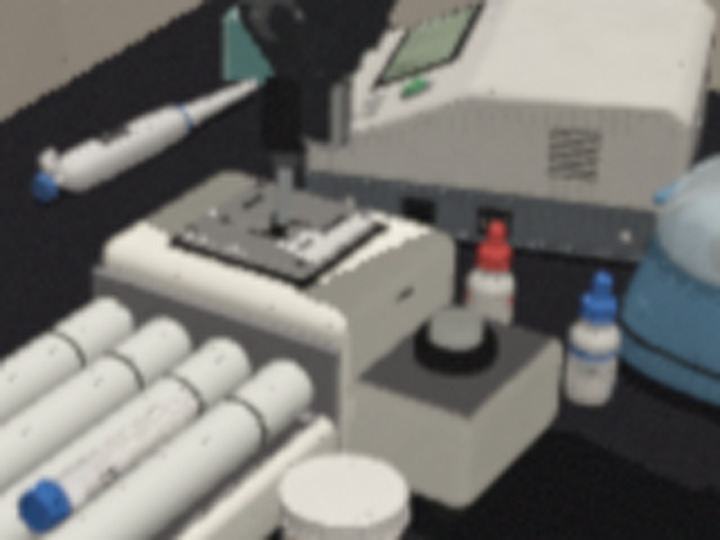

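```bash
python3 -c "
from h import *
cv2.imwrite('pics/w8.png',cv2.resize(cv2.cvtColor(camera('wrist'),cv2.COLOR_RGB2BGR)[120:290,190:350],None,fx=3.5,fy=3.5,interpolation=cv2.INTER_CUBIC))
"
```

```text
(no output)
```

View pics/w8.png

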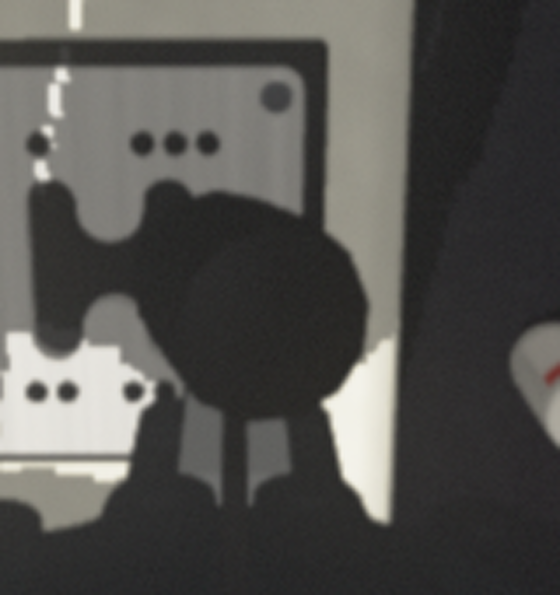

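```bash
python3 -m handwheel '[{"xyz":[0.002,0,0],"turn":0,"grip":0},{"xyz":[0.002,0,0],"turn":0,"grip":0},{"xyz":[0.002,0,0],"turn":0,"grip":0},{"xyz":[0.002,0,0],"turn":0,"grip":0}]'; python3 -c "
from h import *
st()"
python3 -m handwheel '[{"xyz":[0.002,0,0],"turn":0,"grip":0},{"xyz":[0.001,0,0],"turn":0,"grip":0}]'; python3 -c "
from h import *
st()"
python3 -m handwheel '[{"xyz":[0.001,0,0],"turn":0,"grip":0},{"xyz":[0.001,0,0],"turn":0,"grip":0}]'; python3 -c "
from h import *
st()"
```

```text
time: 12.25
tool_pos: [0.5333, -0.1517, 0.1462]
tcp_rot: [[0.998, -0.07, -0.0], [-0.07, -0.998, 0.0], [-0.0, -0.0, -1.0]]
force: [-4.2, -0.1, 3.7]
width: -0.004
12.25 mixer tcp mm [ -4.7 -22.5 146.2] F [-4.16 -0.36  3.66]
time: 12.45
tool_pos: [0.5362, -0.1519, 0.1461]
tcp_rot: [[0.998, -0.07, -0.0], [-0.07, -0.998, 0.0], [-0.0, -0.0, -1.0]]
force: [-3.9, 0.7, 2.5]
width: -0.001
12.45 mixer tcp mm [ -1.7 -22.5 146.1] F [-3.96  0.43  2.5 ]
time: 12.65
tool_pos: [0.538, -0.152, 0.1461]
tcp_rot: [[0.998, -0.07, -0.001], [-0.07, -0.998, 0.0], [-0.001, -0.0, -1.0]]
force: [-4.0, 0.5, 0.8]
width: 0.0
12.65 mixer tcp mm [  0.  -22.5 146.1] F [-4.    0.18  0.83]
```

```bash
python3 -m handwheel '[{"xyz":[0.001,0,0],"turn":0,"grip":0},{"xyz":[0.001,0,0],"turn":0,"grip":0}]'; python3 -c "
from h import *
st()"
python3 -m handwheel '[{"xyz":[0.001,0,0],"turn":0,"grip":0}]'; python3 -c "
from h import *
st()"
```

```text
time: 12.85
tool_pos: [0.5398, -0.152, 0.146]
tcp_rot: [[0.998, -0.07, -0.001], [-0.07, -0.998, 0.0], [-0.001, -0.0, -1.0]]
force: [-5.3, 1.6, 0.8]
width: 0.003
12.85 mixer tcp mm [  1.9 -22.5 146. ] F [-5.37  1.26  0.81]
time: 12.95
tool_pos: [0.5404, -0.1521, 0.1459]
tcp_rot: [[0.998, -0.07, -0.002], [-0.07, -0.998, 0.0], [-0.002, -0.0, -1.0]]
force: [-7.3, 1.2, 1.1]
width: 0.0
12.95 mixer tcp mm [  2.5 -22.5 145.9] F [-7.39  0.74  1.08]
```

```bash
python3 -m handwheel '[{"xyz":[0.001,0,0],"turn":0,"grip":0},{"xyz":[0.001,0,0],"turn":0,"grip":0}]'; python3 -c "
from h import *
st();scam('s9')
cv2.imwrite('pics/w9.png',cv2.resize(cv2.cvtColor(camera('wrist'),cv2.COLOR_RGB2BGR)[120:290,190:350],None,fx=3.5,fy=3.5,interpolation=cv2.INTER_CUBIC))
"
```

```text
time: 13.15
tool_pos: [0.5413, -0.1521, 0.1457]
tcp_rot: [[0.998, -0.07, -0.004], [-0.07, -0.998, 0.001], [-0.004, -0.0, -1.0]]
force: [-11.6, 1.4, 4.4]
width: 0.001
13.15 mixer tcp mm [  3.4 -22.4 145.7] F [-11.63   0.61   4.43]
```

View pics/s9.png

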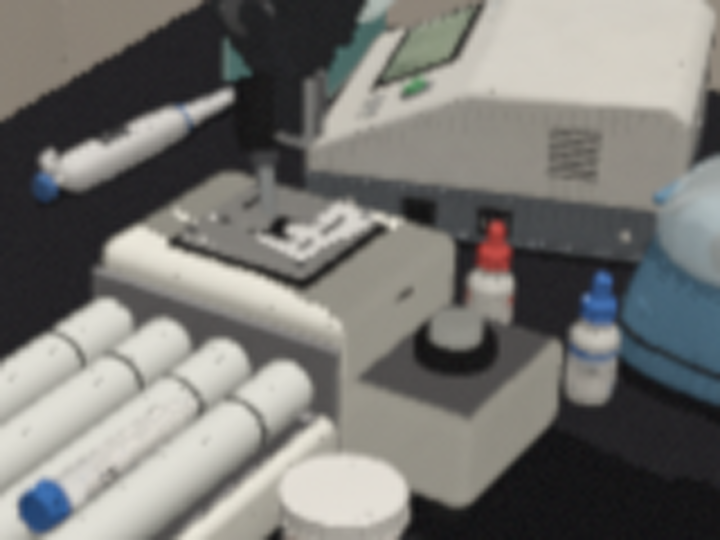

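View pics/w9.png

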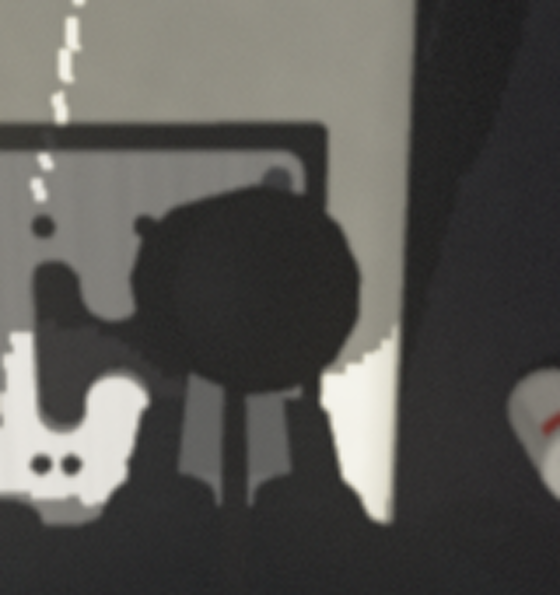

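```bash
python3 -m handwheel '[{"xyz":[-0.004,0,0],"turn":0,"grip":0},{"xyz":[-0.012,0,0],"turn":0,"grip":0},{"xyz":[-0.022,0,0],"turn":0,"grip":0},{"xyz":[-0.024,-0.007,0],"turn":0,"grip":0},{"xyz":[-0.024,-0.007,0],"turn":0,"grip":0},{"xyz":[-0.022,-0.008,0],"turn":0,"grip":0},{"xyz":[0,0,0],"turn":0,"grip":0},{"xyz":[0,0,0],"turn":0,"grip":0}]'; python3 -c "
from h import *
st();scam('s10')
cv2.imwrite('pics/w10.png',cv2.cvtColor(camera('wrist'),cv2.COLOR_RGB2BGR))
cv2.imwrite('pics/t10.png',cv2.resize(cv2.cvtColor(camera('top'),cv2.COLOR_RGB2BGR)[140:250,240:360],None,fx=5,fy=5,interpolation=cv2.INTER_CUBIC))
"
```

```text
time: 14.05
tool_pos: [0.4375, -0.1231, 0.1469]
tcp_rot: [[0.998, -0.07, 0.002], [-0.07, -0.998, -0.001], [0.002, 0.0, -1.0]]
force: [-0.1, -0.1, 0.0]
width: 0.001
14.05 mixer tcp mm [-102.2   -0.7  146.9] F [-0.08 -0.15  0.02]
```

View pics/s10.png

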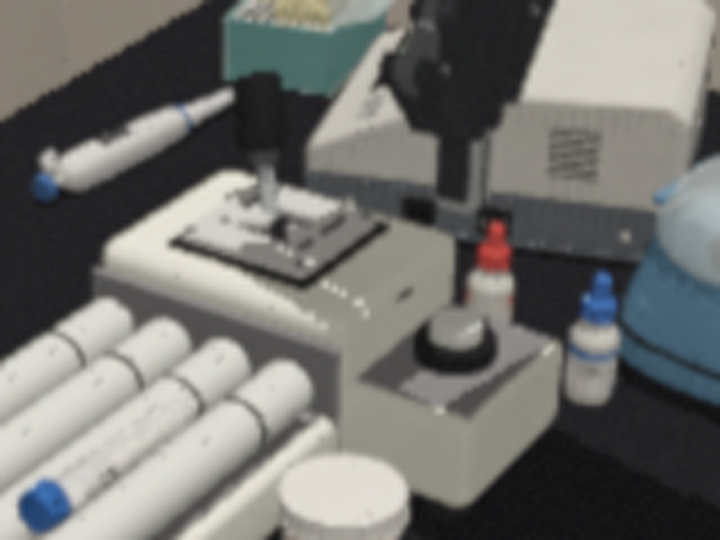

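View pics/w10.png

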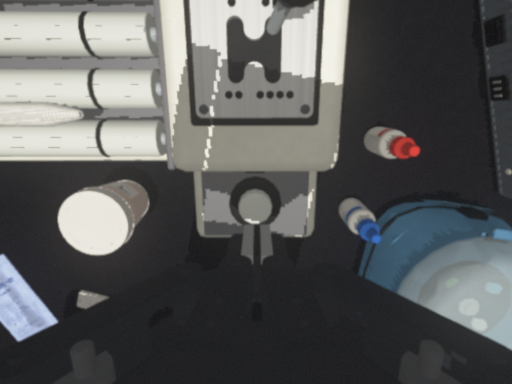

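View pics/t10.png

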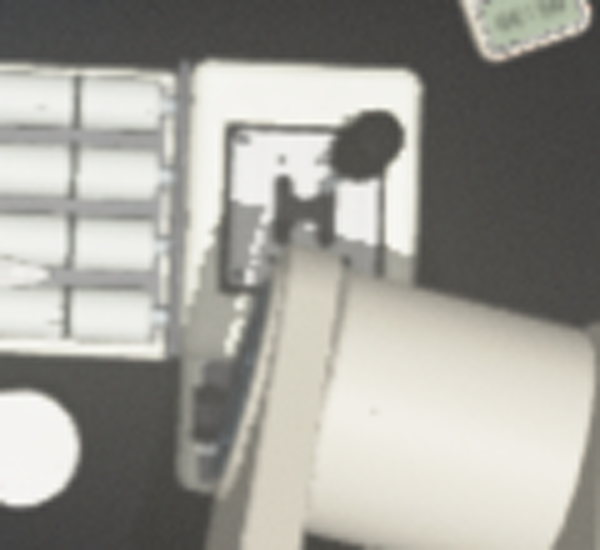

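```bash
python3 - <<'E'
from h import *
s=read_state()
for uv,z in[((256,207),.082),((255.5,202),.077)]:
    p=wray(uv,z,s);print((M.T@(p-G)*1e3).round(1),(s['tcp_rot'].T@(p-s['tool_pos'])).round(4))
p=ray("top",((375+.5)/5-.5+240,(138+.5)/5-.5+140),.172);print((M.T@(p-G)*1e3).round(1))
E
```

```text
[-104.9   -0.5   82. ] [-0.0034 -0.0004  0.0646]
[-1.025e+02 -1.000e-01  7.700e+01] [-0.001  -0.0008  0.0696]
[ 28.9 -25.1 172. ]
```

```bash
python3 -m handwheel '[{"xyz":[-0.003,0,0.02],"turn":0,"grip":0},{"xyz":[0,0,0.02],"turn":0,"grip":0},{"xyz":[0,0,0.012],"turn":0,"grip":0},{"xyz":[0,0,0.005],"turn":0,"grip":0},{"xyz":[0,0,0.002],"turn":0,"grip":0},{"xyz":[0,0,0],"turn":0,"grip":0}]'; python3 -c "
from h import *
st()"
python3 -m handwheel '[{"xyz":[0,0,0.002],"turn":0,"grip":0},{"xyz":[0,0,0.002],"turn":0,"grip":0},{"xyz":[0,0,0.002],"turn":0,"grip":0},{"xyz":[0,0,0.002],"turn":0,"grip":0}]'; python3 -c "
from h import *
st()"
```

```text
time: 14.8
tool_pos: [0.4343, -0.1228, 0.0874]
tcp_rot: [[0.998, -0.07, 0.0], [-0.07, -0.998, -0.0], [0.0, 0.0, -1.0]]
force: [-0.2, -0.8, -0.9]
width: -0.001
14.8 mixer tcp mm [-105.4   -0.7   87.4] F [-0.13 -0.84 -0.86]
time: 15.2
tool_pos: [0.4347, -0.1229, 0.0797]
tcp_rot: [[0.998, -0.07, 0.002], [-0.07, -0.998, -0.0], [0.002, 0.0, -1.0]]
force: [-1.1, 0.1, 22.5]
width: -0.002
15.2 mixer tcp mm [-105.    -0.7   79.7] F [-1.12  0.06 22.47]
```

```bash
python3 -c "
from h import *
st()
a=cv2.cvtColor(camera('scene'),cv2.COLOR_RGB2BGR)[140:220,270:350]
cv2.imwrite('pics/s11.png',cv2.resize(a,None,fx=7,fy=7,interpolation=cv2.INTER_CUBIC))
st()
"
```

```text
15.2 mixer tcp mm [-105.    -0.7   79.7] F [-1.12  0.06 22.47]
15.25 mixer tcp mm [-105.    -0.8   79.8] F [-1.93  0.41 16.46]
```

View pics/s11.png

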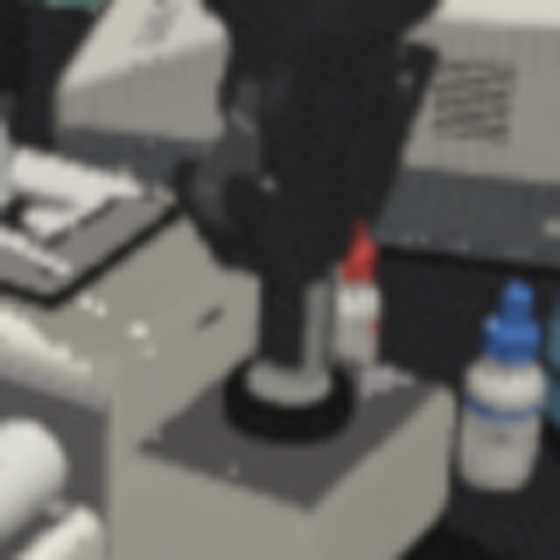

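```bash
python3 - <<'E'
from h import *
c=get_calibration('scene');K=np.array([[c['fx'],0,c['cx']],[0,c['fy'],c['cy']],[0,0,1]])
th=np.linspace(0,2*np.pi,60)
cen=np.array([-105,-.5])
def pr(z,r):
    P=np.array([G+M@(np.array([cen[0]+r*np.cos(t),cen[1]+r*np.sin(t),z])/1e3) for t in th])
    return cv2.projectPoints(P,cv2.Rodrigues(c['R'])[0],c['t'],K,c['dist_coeffs'])[0][:,0]
for f,s,o,n in[("s11",7,(270,140),"o11"),("s10",4.5,(210,120),"o10")]:
    a=cv2.imread(f"pics/{f}.png")
    for z,col in[(82,(0,255,0)),(76,(0,0,255))]:
        cv2.polylines(a,[((pr(z,13)-o+.5)*s-.5).astype(int)],True,col,1)
    if f=="s10": a=cv2.resize(a[270:400,380:520],None,fx=4,fy=4)
    cv2.imwrite(f"pics/{n}.png",a)
E
```

```text
(no output)
```

View pics/o11.png

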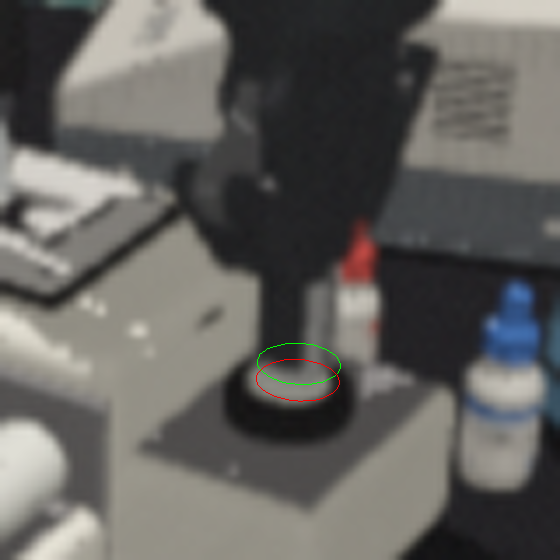

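View pics/o10.png

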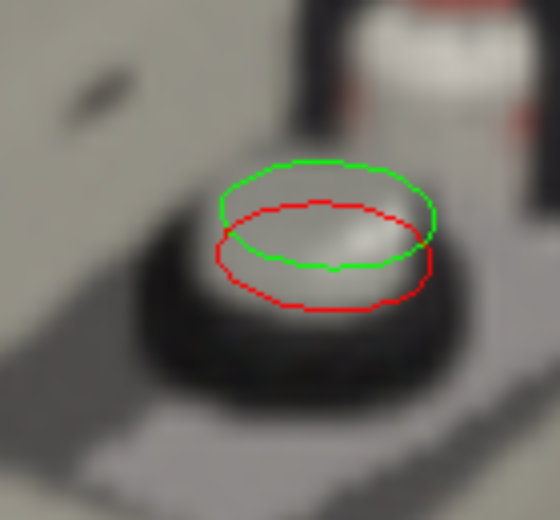

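```bash
python3 -m handwheel '[{"xyz":[0,0,0.0005],"turn":0,"grip":0},{"xyz":[0,0,0.0],"turn":0,"grip":0},{"xyz":[0,0,0.0],"turn":0,"grip":0}]'; python3 -c "
from h import *
st()
a=cv2.cvtColor(camera('scene'),cv2.COLOR_RGB2BGR);cv2.imwrite('pics/p_down.png',a)"
python3 -m handwheel '[{"xyz":[0,0,-0.001],"turn":0,"grip":0},{"xyz":[0,0,0.0],"turn":0,"grip":0}]'; python3 -c "
from h import *
st()"
python3 -m handwheel '[{"xyz":[0,0,-0.001],"turn":0,"grip":0},{"xyz":[0,0,0.0],"turn":0,"grip":0}]'; python3 -c "
from h import *
st()"
python3 -m handwheel '[{"xyz":[0,0,-0.002],"turn":0,"grip":0},{"xyz":[0,0,0.0],"turn":0,"grip":0}]'; python3 -c "
from h import *
st()"
python3 -m handwheel '[{"xyz":[0,0,-0.002],"turn":0,"grip":0},{"xyz":[0,0,0.0],"turn":0,"grip":0}]'; python3 -c "
from h import *
st()"
```

```text
time: 15.55
tool_pos: [0.4347, -0.1229, 0.0798]
tcp_rot: [[0.998, -0.07, 0.001], [-0.07, -0.998, -0.0], [0.002, 0.0, -1.0]]
force: [-3.0, 0.8, 17.7]
width: 0.002
15.55 mixer tcp mm [-105.    -0.8   79.8] F [-3.06  0.55 17.73]
time: 15.8
tool_pos: [0.4346, -0.1229, 0.0803]
tcp_rot: [[0.998, -0.07, 0.002], [-0.07, -0.998, -0.0], [0.002, 0.0, -1.0]]
force: [1.7, -0.7, 5.1]
width: -0.001
15.8 mixer tcp mm [-105.1   -0.7   80.3] F [ 1.78 -0.58  5.05]
time: 16.0
tool_pos: [0.4346, -0.1229, 0.0811]
tcp_rot: [[0.998, -0.07, 0.001], [-0.07, -0.998, -0.0], [0.001, 0.0, -1.0]]
force: [2.7, -1.5, 4.3]
width: 0.003
16.0 mixer tcp mm [-105.1   -0.7   81.1] F [ 2.84 -1.3   4.25]
time: 16.2
tool_pos: [0.4343, -0.1228, 0.083]
tcp_rot: [[0.998, -0.07, 0.001], [-0.07, -0.998, -0.0], [0.001, 0.0, -1.0]]
force: [3.6, 0.4, 2.6]
width: -0.003
16.2 mixer tcp mm [-105.4   -0.7   83. ] F [3.54 0.67 2.61]
time: 16.4
tool_pos: [0.4337, -0.1226, 0.0848]
tcp_rot: [[0.998, -0.07, -0.0], [-0.07, -0.998, 0.0], [-0.001, -0.0, -1.0]]
force: [2.5, -0.7, 2.7]
width: 0.0
16.4 mixer tcp mm [-106.1   -0.5   84.8] F [ 2.59 -0.55  2.67]
```

```bash
python3 -m handwheel '[{"xyz":[0,0,-0.003],"turn":0,"grip":0},{"xyz":[0,0,-0.01],"turn":0,"grip":0},{"xyz":[0,0,-0.03],"turn":0,"grip":0},{"xyz":[0,0,-0.04],"turn":0,"grip":0},{"xyz":[0,0,-0.04],"turn":0,"grip":0},{"xyz":[-0.04,0.0,-0.02],"turn":0,"grip":0},{"xyz":[-0.04,0.0,0],"turn":0,"grip":0},{"xyz":[0,0.0,0],"turn":0,"grip":0},{"xyz":[0,0.0,0],"turn":0,"grip":0}]'; python3 -c "
from h import *
st()
a=cv2.cvtColor(camera('scene'),cv2.COLOR_RGB2BGR);cv2.imwrite('pics/p_up.png',a)
d=cv2.imread('pics/p_down.png')
f=lambda i:cv2.resize(i[170:210,285:340],None,fx=7,fy=7,interpolation=cv2.INTER_CUBIC)
cv2.imwrite('pics/cmp.png',np.hstack([f(d),f(a)]))
cv2.imwrite('pics/t12.png',cv2.resize(cv2.cvtColor(camera('top'),cv2.COLOR_RGB2BGR)[130:260,150:360],None,fx=3.8,fy=3.8,interpolation=cv2.INTER_CUBIC))
"
```

```text
time: 17.3
tool_pos: [0.3534, -0.117, 0.2283]
tcp_rot: [[0.998, -0.07, 0.001], [-0.07, -0.998, -0.0], [0.001, 0.0, -1.0]]
force: [1.0, -0.2, 0.1]
width: -0.001
17.3 mixer tcp mm [-186.5   -0.5  228.3] F [ 0.99 -0.16  0.09]
```

View pics/cmp.png

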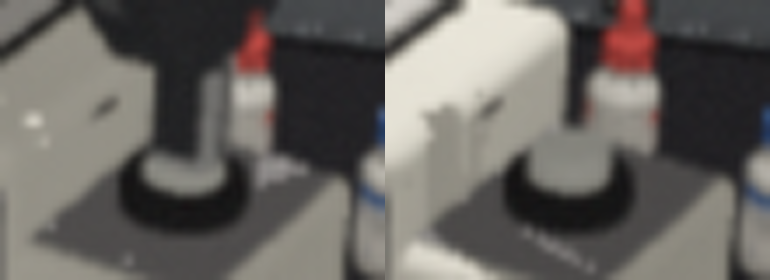

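View pics/t12.png

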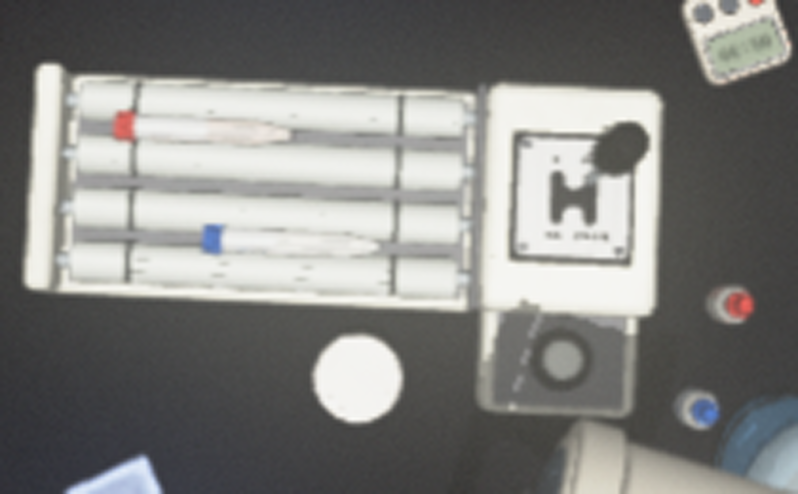

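View pics/p_up.png

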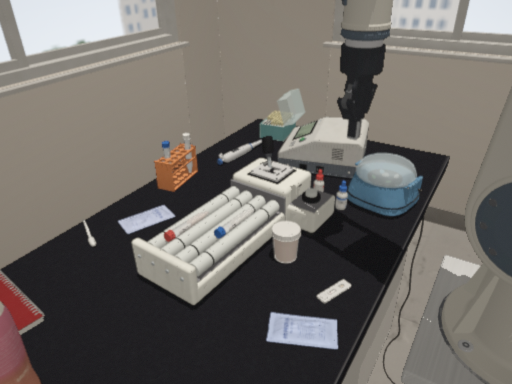

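```bash
python3 -c "
from bench import *
print(finish_job())"
```

```text
the job is handed in; nothing more can be done
None
```

The mixer is in third gear and the start button has been pressed right down and let go, in that order. I handed in at about 17 s, with the arm clear and touching nothing.

- **Lever:** With the fingers shut, I pushed it from the far-left slot to the cross-over, across to the right-hand lane, then away until it met the stop. It took about 3–5 N while moving, 12 N at the stop. The last top picture shows the knob far right, and I measured its top within about 4 mm of where it should be when fully home.
- **Button:** It went down to its stop at about 17–22 N. Pictures taken pressed and released show it clearly lower, then back up.
- **Disagreement:** The button bottomed with the reported tool point at 80 mm above the bench, not the expected 76 mm. On the way back up the spring force was still falling at 84.8 mm. I take this to mean the shut fingertips reach about 4 mm past the nominal tool point.
- **Left alone:** In the last pictures both tubes, both dropper bottles and the sample cup are where they started.

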